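# Set the tray selector and hold the mushroom tray sealing press down

## Robot

A 6-joint arm with a two-finger parallel gripper is mounted at the origin on the work surface. World frame = base frame: x ahead of the robot, y to its left, z up, the work surface at z = 0. Lengths are in m, angles in rad, forces in N, time in s.
With the tool pointing down it reaches from about 0.25 to 0.775 m from the base axis. Payload 4 kg.
Tool frame: the origin (TCP) lies midway between the tips of the shut fingers; the grasp point (between the pads) lies 19 mm behind it (robot.grasp_offset is the distance from the TCP to the grasp point, in m); z points along the fingers, y is the direction in which the jaws open and shut (so a half turn about z gives the same grasp; the last joint's range is limited). The gripper opens to 94 mm and grips with 3 to 60 N. Pads are 16 mm wide; open, the fingers measure 119 mm over their backs; the gripper's body (75 mm by 177 mm) begins 78 mm behind the grasp point.
Start: joints at [1.002, 0.087, 1.371, -0, 1.684, -0.103], TCP at [0.247, 0.491, 0.206] pointing down, gripper open.
Joint ranges: [-3.1, 3.1], [-0.76, 2.03], [0.27, 2.55], [-1.08, 4.22], [0.17, 2.65], [-2.57, 2.57]. Speed limits (rad/s): [2.79, 2.79, 3.14, 3.14, 3.14, 3.14].

## Interface

Orientations are given as [roll, pitch, yaw] about the fixed x, y, z axes, in that order (R = Rz(yaw) Ry(pitch) Rx(roll)).
In Python, from bench import status, viewer, order, robot gives the robot as it stands. The module is installed in compiled form; this text tells all that it offers.
- The arm moves only by the tool move_arm, never from a script. Its argument "targets" is a list of rows, each a list of 3 entries, a list of its own where there are three numbers: the shift along the tool's x, y, z in mm, then the turn, a rotation vector about the tool's x, y, z in degrees, then the opening, from -1 (shut) to 1 (fully open). A call has 1 to 20 rows; each row is the pose to reach, as a shift and turn from the pose commanded when the call began, along the tool's axes at that moment; what a row does not reach only later rows make up. A row lasts 1/8 s, in which the tool goes at most 62.5 mm and 10.7 degrees, less where a joint would pass 70% of its speed; a pose out of reach is approached as far as the arm can. A call with a gripper value outside its range is refused whole. The fingers move at their own pace and stop on an object; the grip force is fixed at half the most. Time passes only in rows, so rows that repeat a pose let the fingers close. It gives the time, the measured TCP pose, the force and the opening at its end, in the units of the state.
- status.get_obs(): the state, without advancing time (a new reading comes with each control period).
- viewer.snapshot(name): name is "side" or "top" or "wrist"; returns the picture (400x640x3 uint8, red, green, blue); there is no depth.
- viewer.camera_model(name): a dict with "K" (3x3 intrinsics, pixels), "xyz" and "attitude" of the camera in the world; the wrist camera has in their place "T_tool_cam" (4x4, takes a point from camera to tool coordinates, whose origin is the TCP and whose axes are the flange's). Camera axes: x right, y up, looking along -z (the intrinsics and any distortion apply to the point x, -y, -z); pixel columns grow to the right and rows downward; lengths in m; the calibration is good to about 2 mm. A picture is of the moment at which its call begins: read the wrist's pose just before it. camera_model takes no time and is no camera call.
- order.close_job(): hands the job in, once; it reports no verdict.
The state is a dict: "time": time; "joint_positions": joint angles; "qvel": joint speeds; "joint_torque": joint torques, N m; "tool_pos": TCP position; "ee_rot": TCP orientation; "wrist_force": force on the tool from outside, world axes, zero at the start; "wrist_torque": the same for the moment, N m; "width": finger opening in m.
Only numpy, scipy, OpenCV 4.12 (cv2) and the standard library are available. Lean on these libraries where they do the work, as an engineer would, in place of code of your own. Each camera call takes 0.05 s, during which the arm holds its last target. There are 200 camera calls.

## Task

Throw the red-knobbed selector lever on the grey box into the notch marked by the green tag, then press the sealing press down by its black palm knob until the red pointer lies inside the green band of the scale. The press is spring-loaded: finish while still holding it there with the fingers, and never drive the pointer right down past the green band. Leave the lever in its notch, and do not disturb the packed tray, label roll and brass weight standing about.

Things in the scene. Friction and masses are not known exactly. Their poses are not given: they have to be found in the camera images.
- control_box: grey selector box, 170 (its x) by 120 (its y) by 50 mm high, fixed; origin under its centre; it may stand turned up to 0.3 rad, and left or right of the press. The lever stands on it in the middle and swings along the box's x axis. Its yaw is that of both tags
- selector_knob (a point): centre of the heavy red ball (28 mm) on the selector lever, a 10 mm rod. It swings along the box's x with radius 100 mm about a pivot at the box's middle, 45 mm above the table. Starts about upright (ball 145 mm above the table), held by friction; about 1 N at the ball moves it. In a notch the ball is 48 mm to that side and 133 mm above the table
- selector (a joint): selector lever angle, rad: 0 upright, positive with the ball towards the box's +x; the notches are at +0.5 and -0.5 and are also its stops. Pushed past about 0.3, the weighted lever drops into the notch on that side and stays there
- green_tag: green disc, 20 mm diameter, 4 mm thick, lying on the box (origin at its underside, 50 mm above the table) beside the notch to use: 48 mm from the box's middle along its +x or -x, and 44 mm along its +y; turned like the box. The lever is in the notch when its ball is level with this disc along the box's x
- white_tag: white disc of the same size beside the other notch, not to be used
- press_head: moving head of the sealing press: blue plate 170 by 210 by 18 mm, its top 153 mm above the table at rest, sliding straight down on two columns. Springs hold it up: 4 N to start and 0.25 N more per mm; the stop is at 50 mm. Its origin is under the press's centre, at table height with the head up, and goes down with it
- knob_top (a point): centre of the flat top of the black palm knob (56 mm diameter, 22 mm tall, flat top 48 mm wide) on the press head, 205 mm above the table at rest; goes down with the head. It is the highest part of the press: the plate lies 52 mm below, and the column tops, 88 mm to each side along the press's y, are 150 mm above the table
- pointer (a point): middle of the red pointer, a level red strip 3 mm thick and 66 mm wide on the far (+x) edge of the press head, in front of the white scale; 125 mm above the table at rest, and going down 1:1 with the head and its knob
- band (a point): middle of the green band, 14 mm high and 60 mm wide, on the white scale at the far (+x) edge of the press. The scale is carried by the tray nest, whose height differs from job to job, so the band's middle lies 90 to 104 mm above the table: the pointer must come down 21 to 35 mm
- pack: bystander: black tray of mushrooms, 150 by 110 by 32 mm, origin under its centre
- label_roll: bystander: white label roll standing on its end, 84 mm diameter, 50 mm high, origin under its centre
- scale_weight: bystander: brass weight, 56 mm diameter, 70 mm high, origin under its centre

How it is judged:
On the way, in this order (a step that is already met when the one before it is completed fails the run):
1. the selector lever is in the notch beside the green tag (x of selector_knob in the frame of green_tag between -0.012 and 0.012 m), for 0.2 s.
2. the press is held down by the fingers with the pointer in the green band (all of step 1 and z of pointer in the frame of band between -0.007 and 0.007 m and contact force between the fingers and press_head above 3 N), for 0.5 s.
At the end, for the whole second after the job is handed in: the selector lever rests in the notch beside the green tag (ball within 12 mm of the tag along the box's x), and the fingers press on the press head with more than 3 N and hold it still with the red pointer's middle within 7 mm of the green band's middle in height (all of step 2 and velocity of joint selector between -0.2 and 0.2 rad/s and linear speed of press_head below 0.01 m/s); the arm keeps its last pose, push and grip.
It fails at once if the pointer is driven right past the green band (more than 14 mm below its middle) (z of pointer in the frame of band below -0.014 m).
It fails at once if the bystander pack is disturbed (moved 30 mm or tipped over) (distance of pack from where it was at the start of the episode above 0.03 m or angle between pack's own z axis and vertical above 0.5 rad).
It fails at once if the bystander label_roll is disturbed (moved 30 mm or tipped over) (distance of label_roll from where it was at the start of the episode above 0.03 m or angle between label_roll's own z axis and vertical above 0.5 rad).
It fails at once if the bystander scale_weight is disturbed (moved 30 mm or tipped over) (distance of scale_weight from where it was at the start of the episode above 0.03 m or angle between scale_weight's own z axis and vertical above 0.5 rad).
It also fails if it takes over 42 s, if anything falls off the work surface, if the arm or the gripper's body presses on something with over 40 N, if the wrist force passes 120 N, or if a joint passes its speed limit or range.

## Working session

There is one attempt and no reset: what is moved stays moved. The work goes in short steps, Python scripts to look and compute and a tool call to move; the robot and the scene stay as the last step left them, time stands still between calls to the robot, and variables do not carry over. Pictures are saved under pics/ and viewed, about 8 in all and at most 12, crops included, and the job is handed in when it is done.

Besides the shell and the picture viewer there is one more tool, called after "Request:" in YAML: its name, and indented under it one key for each argument. move_arm: Moves the arm, as the interface text tells. Its arguments: {"type":"object","properties":{"targets":{"type":"array"}},"required":["targets"]}

```bash
mkdir -p pics; cat > h.py <<'E'
import numpy as np, cv2
from scipy.spatial.transform import Rotation as R
from bench import status, viewer, order, robot
def snap(n,f):
    im=viewer.snapshot(n); cv2.imwrite('pics/'+f,im[:,:,::-1]); return im
E
python3 - <<'E'
from h import *
for n in("side","top"):
    snap(n,n+'0.png'); print(n,viewer.camera_model(n))
print(viewer.camera_model("wrist")); print(status.get_obs())
E
```

```text
side {'K': array([[422.60376249,   0.        , 311.88594125],
       [  0.        , 422.60376249, 198.95240282],
       [  0.        ,   0.        ,   1.        ]]), 'xyz': array([ 0.01164448, -0.67996252,  0.73452923]), 'attitude': array([ 0.98408825, -0.00665566, -0.69758878])}
top {'K': array([[438.0640695 ,   0.        , 317.69124454],
       [  0.        , 438.0640695 , 203.82829907],
       [  0.        ,   0.        ,   1.        ]]), 'xyz': array([0.30540304, 0.0217155 , 1.39870301]), 'attitude': array([ 0.20421064,  0.00266526, -1.6476515 ])}
{'K': array([[276.93805806,   0.        , 321.26449674],
       [  0.        , 276.93805806, 201.82527603],
       [  0.        ,   0.        ,   1.        ]]), 'T_tool_cam': array([[ 5.95670301e-04,  9.58504756e-01,  2.85075917e-01,
         8.30706665e-02],
       [ 9.99999819e-01, -5.96613395e-04, -8.35335943e-05,
        -5.35443610e-04],
       [ 9.00127635e-05,  2.85075915e-01, -9.58504937e-01,
        -1.78747797e-01],
       [ 0.00000000e+00,  0.00000000e+00,  0.00000000e+00,
         1.00000000e+00]])}
{'time': 0.1, 'joint_positions': array([ 1.00192883e+00,  8.78532837e-02,  1.37206793e+00, -2.74955570e-05,
        1.68359523e+00, -1.03091481e-01]), 'qvel': array([ 3.54951393e-04, -8.39046639e-04, -3.14501828e-03,  4.52053981e-05,
        1.09728593e-03,  1.54816989e-03]), 'joint_torque': array([ 2.41181668e-03, -3.41248119e+01, -3.03304446e+01,  7.19128805e-02,
        3.04341910e-02, -9.52721575e-05]), 'tool_pos': array([0.2467603 , 0.49099594, 0.20445427]), 'ee_rot': array([-3.13967627e+00, -1.70793275e-04,  2.67581341e+00]), 'wrist_force': array([-0.99849847,  0.3714233 ,  0.62554726]), 'wrist_torque': array([-0.00849614,  0.00182172,  0.00454476]), 'width': 0.09400362221918387}
```

View pics/top0.png

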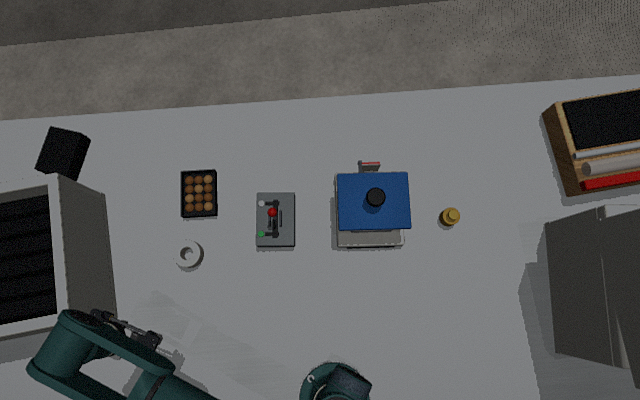

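View pics/side0.png

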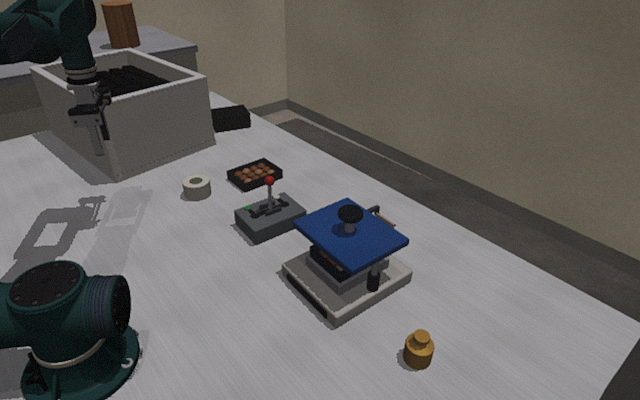

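Top view: box with green tag (261,234), white tag (262,203) and red ball (272,212). The press is at about (373,200) with its knob at (376,197) and a red pointer near (370,164). The weight is at (450,217), the roll at (190,255) and the pack at (199,193). Next I'll locate these by colour.

```bash
cat >> h.py <<'E'
def cam(n,obs=None):
    m=viewer.camera_model(n); K=np.array(m['K'])
    if n=='wrist':
        T=np.eye(4);T[:3,:3]=R.from_euler('xyz',obs['ee_rot']).as_matrix();T[:3,3]=obs['tool_pos'];T=T@m['T_tool_cam']
        return K,T[:3,:3],T[:3,3]
    return K,R.from_euler('xyz',m['attitude']).as_matrix(),np.array(m['xyz'])
def ray(c,uv):
    K,A,o=c; d=np.linalg.solve(K,[uv[0],uv[1],1.]); return o,A@(d*[1,-1,-1])
def onz(c,uv,z):
    o,d=ray(c,uv); return o+d*(z-o[2])/d[2]
def proj(c,p):
    K,A,o=c; q=A.T@(np.array(p)-o)*[1,-1,-1]; q=K@q; return q[:2]/q[2]
def tri(c1,u1,c2,u2):
    o1,d1=ray(c1,u1);o2,d2=ray(c2,u2)
    s=np.linalg.lstsq(np.c_[d1,-d2],o2-o1,rcond=None)[0]
    a,b=o1+s[0]*d1,o2+s[1]*d2; return (a+b)/2,np.linalg.norm(a-b)
def blobs(im,lo,hi,amin=8,box=None):
    h=cv2.cvtColor(im,cv2.COLOR_RGB2HSV); m=cv2.inRange(h,lo,hi)
    if box: k=np.zeros_like(m);x0,y0,x1,y1=box;k[y0:y1,x0:x1]=1;m*=k
    n,_,s,c=cv2.connectedComponentsWithStats(m)
    return [(c[i].round(1),s[i][:5]) for i in range(1,n) if s[i][4]>=amin]
COL=dict(red=((0,140,70),(6,255,255)),green=((45,120,40),(80,255,255)),blue=((100,150,40),(125,255,255)))
E
python3 - <<'E'
from h import *
for n in("top","side"):
    im=cv2.imread(f'pics/{n}0.png')[:,:,::-1].copy(); c=cam(n)
    for k,z in(('red',.145),('green',.054),('blue',.153)):
        for b in blobs(im,*COL[k],box=(170,140,480,270)): print(n,k,b,onz(c,b[0],z).round(4))
im=cv2.imread('pics/top0.png')[:,:,::-1].copy();c=cam('top')
for uv,z in(((262,203),.054),((450,217),.07),((190,255),.05),((199,193),.032),((376,197),.205)): print(uv,onz(c,uv,z).round(3))
h=cv2.cvtColor(im,cv2.COLOR_RGB2HSV)
m=cv2.inRange(h,*COL['blue']); m[:,:300]=0
ct=max(cv2.findContours(m,0,2)[0],key=cv2.contourArea)
bx=cv2.boxPoints(cv2.minAreaRect(cv2.convexHull(ct)));P=np.array([onz(c,p,.153) for p in bx]);print('plate',P.round(3),P.mean(0))
for b in blobs(im,(0,0,0),(179,255,40),20,(350,175,400,225)):print('knob',b,onz(c,b[0],.2))
cs=cam('side')
for b in blobs(im,(0,0,170),(179,60,255),4,(255,195,272,212)):print('white',b,onz(c,b[0],.054))
E
```

```text
top red (array([271.6, 211.5]), array([268, 208,   8,   8,  50], dtype=int32)) [0.5522 0.1407 0.145 ]
top green (array([260.5, 233.5]), array([258, 231,   6,   6,  32], dtype=int32)) [0.5036 0.1874 0.054 ]
top blue (array([373.1, 201.4]), array([ 337,  173,   74,   58, 3705], dtype=int32)) [ 0.5576 -0.1559  0.153 ]
side red (array([269., 179.]), array([265, 176,   9,   7,  47], dtype=int32)) [0.5572 0.1457 0.145 ]
side green (array([247.2, 207.5]), array([245, 206,   6,   4,  19], dtype=int32)) [0.5039 0.184  0.054 ]
side blue (array([350.7, 235.6]), array([ 294,  198,  115,   72, 3678], dtype=int32)) [ 0.549  -0.1779  0.153 ]
(262, 203) [0.599 0.178 0.054]
(450, 217) [ 0.507 -0.398  0.07 ]
(190, 255) [0.454 0.407 0.05 ]
(199, 193) [0.653 0.38  0.032]
(376, 197) [ 0.559 -0.158  0.205]
plate [[ 0.649 -0.058  0.153]
 [ 0.639 -0.27   0.153]
 [ 0.471 -0.254  0.153]
 [ 0.481 -0.048  0.153]] [ 0.56010962 -0.15759514  0.153     ]
knob (array([375.1, 197. ]), array([366, 188,  20,  19, 289], dtype=int32)) [ 0.56020792 -0.15606604  0.2       ]
```

```bash
cat >> h.py <<'E'
def go(xyz,rpy):
    o=status.get_obs(); A=R.from_euler('xyz',o['ee_rot'])
    print('shift',(A.inv().apply(np.array(xyz)-o['tool_pos'])*1e3).round(1),'turn',np.degrees((A.inv()*R.from_euler('xyz',rpy)).as_rotvec()).round(1))
E
python3 - <<'E'
from h import *
go((.625,.138,.22),(np.pi,0,-.08))
E
```

```text
shift [-496.5 -145.5  -15.4] turn [-0.000e+00  1.000e-01  1.579e+02]
```

Request:
move_arm:
  targets:
    - [[-60, -18, -15], [0, 0, 0], -1]
    - [[-120, -35, -15], [0, 0, 5], -1]
    - [[-170, -50, -15], [0, 0, 15], -1]
    - [[-220, -65, -15], [0, 0, 25], -1]
    - [[-260, -76, -15], [0, 0, 35], -1]
    - [[-300, -88, -15], [0, 0, 45], -1]
    - [[-340, -100, -15], [0, 0, 55], -1]
    - [[-380, -111, -15], [0, 0, 65], -1]
    - [[-410, -120, -15], [0, 0, 75], -1]
    - [[-440, -129, -15], [0, 0, 85], -1]
    - [[-470, -138, -15], [0, 0, 95], -1]
    - [[-496, -145, -15], [0, 0, 105], -1]
    - [[-496, -145, -15], [0, 0, 115], -1]
    - [[-496, -145, -15], [0, 0, 125], -1]
    - [[-496, -145, -15], [0, 0, 135], -1]
    - [[-496, -145, -15], [0, 0, 145], -1]
    - [[-496, -145, -15], [0, 0, 155], -1]
    - [[-496, -145, -15], [0, 0, 158], -1]
    - [[-496, -145, -15], [0, 0, 158], -1]

```text
time: 2.48
tool_pos: [0.6248, 0.1391, 0.2198]
ee_rot: [3.141, 0.001, -0.081]
wrist_force: [1.1, 0.1, 0.3]
width: 0.0004
```

```bash
python3 - <<'E'
from h import *
o=status.get_obs();print(o['time'],o['tool_pos'],o['ee_rot'],o['wrist_force'],o['width'])
im=snap('wrist','w1.png');c=cam('wrist',o)
for k,z in(('red',.145),('green',.054),('blue',.153)):
    for b in blobs(im,*COL[k]): print(k,b,onz(c,b[0],z).round(4))
E
```

```text
2.475 [0.62483128 0.13908071 0.21977296] [ 3.14142011e+00  1.21518468e-03 -8.11194073e-02] [1.06509492 0.13332678 0.26340591] 0.00035371392010803855
red (array([634.9, 119.5]), array([630, 117,  10,   6,  53], dtype=int32)) [ 0.6858 -0.1426  0.145 ]
green (array([594.5, 124. ]), array([590, 124,  10,   1,  10], dtype=int32)) [ 0.6763 -0.1941  0.054 ]
green (array([292.5, 271.9]), array([288, 266,  10,  13,  94], dtype=int32)) [0.5065 0.1884 0.054 ]
blue (array([576.8, 233.3]), array([  501,   162,   139,   158, 16279], dtype=int32)) [ 0.5841 -0.1039  0.153 ]
```

View pics/w1.png

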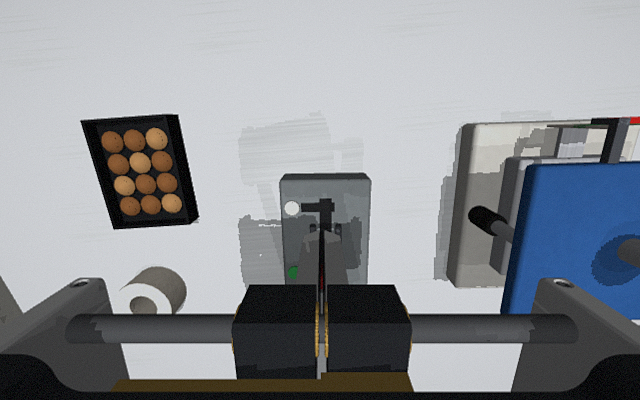

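Request:
move_arm:
  targets:
    - [[0, 4, 40], [0, 0, 0], -1]
    - [[0, 4, 80], [0, 0, 0], -1]
    - [[0, 4, 92], [0, 0, 0], -1]
    - [[-20, 4, 92], [0, 0, 0], -1]
    - [[-35, 4, 92], [0, 0, 0], -1]
    - [[-45, 4, 92], [0, 0, 0], -1]
    - [[-53, 4, 92], [0, 0, 0], -1]
    - [[-61, 4, 92], [0, 0, 0], -1]
    - [[-69, 4, 92], [0, 0, 0], -1]
    - [[-77, 4, 92], [0, 0, 0], -1]
    - [[-85, 4, 92], [0, 0, 0], -1]
    - [[-92, 4, 92], [0, 0, 0], -1]
    - [[-95, 4, 92], [0, 0, 0], -1]
    - [[-95, 4, 92], [0, 0, 0], -1]

```text
time: 4.28
tool_pos: [0.5299, 0.1429, 0.1286]
ee_rot: [-3.141, -0.0, -0.082]
wrist_force: [0.6, 0.1, 0.5]
width: 0.0004
```

Request:
move_arm:
  targets:
    - [[30, 0, 0], [0, 0, 0], -1]
    - [[50, 0, -30], [0, 0, 0], -1]
    - [[70, 0, -90], [0, 0, 0], -1]
    - [[90, 0, -140], [0, 0, 0], -1]
    - [[90, 0, -140], [0, 0, 0], -1]

```text
time: 4.9
tool_pos: [0.623, 0.1354, 0.2743]
ee_rot: [-3.139, -0.011, -0.083]
wrist_force: [0.8, 0.0, -0.4]
width: 0.0003
```

```bash
python3 - <<'E'
from h import *
o=status.get_obs();print(o['time'],o['tool_pos'],o['ee_rot'],o['wrist_force'])
P={}
for n in('top','side'):
    im=snap(n,n+'1.png')
    for k,z in(('red',.133),('green',.054)):
        for b in blobs(im,*COL[k],box=(170,140,340,270)): print(n,k,b,onz(cam(n),b[0],z).round(4))
im=snap('wrist','w2.png')
for b in blobs(im,*COL['red'],20)+blobs(im,*COL['green'],20): print(b)
# aim: tool pitched so camera looks back at the scale from the far side
s=np.array([.655,-.163,.11])
for pitch in(.3,.5,-.3,-.5):
    for x,z in((.66,.25),(.70,.25)):
        q=dict(tool_pos=np.array([x,-.16,z]),ee_rot=[np.pi,pitch,-.06]);c=cam('wrist',q);print(pitch,x,z,'cam',c[2].round(3),'px',proj(c,s).round(0))
E
```

```text
4.9 [0.62300656 0.13543646 0.27431298] [-3.13928032 -0.01098659 -0.08259458] [ 8.34905657e-01  6.65754914e-04 -3.83733465e-01]
side red (array([253.5, 189. ]), array([250, 186,   8,   7,  31], dtype=int32)) [0.5066 0.1462 0.133 ]
side green (array([246.9, 206.9]), array([245, 206,   5,   3,  11], dtype=int32)) [0.5048 0.1871 0.054 ]
(array([593.9, 115.1]), array([577, 113,  35,   6, 156], dtype=int32))
(array([294.3, 253.7]), array([289, 248,  11,  12, 106], dtype=int32))
0.3 0.66 0.25 cam [ 0.793 -0.169  0.396] px [324. 162.]
0.3 0.7 0.25 cam [ 0.833 -0.169  0.396] px [325. 192.]
0.5 0.66 0.25 cam [ 0.819 -0.17   0.367] px [324. 139.]
0.5 0.7 0.25 cam [ 0.859 -0.17   0.367] px [326. 169.]
-0.3 0.66 0.25 cam [ 0.687 -0.162  0.446] px [323. 231.]
-0.3 0.7 0.25 cam [ 0.727 -0.162  0.446] px [325. 264.]
-0.5 0.66 0.25 cam [ 0.648 -0.16   0.447] px [323. 255.]
-0.5 0.7 0.25 cam [ 0.688 -0.16   0.447] px [325. 289.]
```

```bash
python3 - <<'E'
from h import *
go((.62,-.16,.26),(np.pi,.5,-.06))
E
```

```text
shift [ 24.9 294.4   6.9] turn [ -0.3 -28.5  -1.2]
```

Request:
move_arm:
  targets:
    - [[5, 50, 0], [0, -5, 0], -1]
    - [[10, 100, 0], [0, -10, 0], -1]
    - [[15, 150, 3], [0, -15, 0], -1]
    - [[20, 200, 5], [0, -20, 0], -1]
    - [[25, 250, 7], [0, -25, -1], -1]
    - [[25, 294, 7], [0, -28.5, -1], -1]
    - [[25, 294, 7], [0, -28.5, -1], -1]
    - [[25, 294, 7], [0, -28.5, -1], -1]
    - [[25, 294, 7], [0, -28.5, -1], -1]

```text
time: 6.18
tool_pos: [0.6205, -0.1579, 0.2623]
ee_rot: [-3.136, 0.497, -0.06]
wrist_force: [0.3, 0.7, 0.5]
width: 0.0007
```

```bash
cat > look.py <<'E'
import sys
from h import *
o=status.get_obs();print(o['time'],o['tool_pos'].round(4),o['ee_rot'].round(3),o['wrist_force'].round(1))
im=snap('wrist',sys.argv[1]);c=cam('wrist',o);print('cam',c[2])
for k in('red','green'):
    for b in blobs(im,*COL[k],15): print(k,b)
for n in('top','side'):
    t=snap(n,n+sys.argv[1])
    for b in blobs(t,*COL['red'],5,(170,140,340,270))+blobs(t,*COL['green'],5,(170,140,340,270)): print(n,b[0],onz(cam(n),b[0],.133).round(3),onz(cam(n),b[0],.054).round(3))
E
python3 look.py w3.png
```

```text
6.175 [ 0.6205 -0.1579  0.2623] [-3.136  0.497 -0.06 ] [0.3 0.7 0.5]
cam [ 0.77907889 -0.16909861  0.37964113]
red (array([325. ,  75.7]), array([292,  72,  64,   8, 454], dtype=int32))
red (array([110.1, 226.7]), array([ 99, 217,  23,  19, 318], dtype=int32))
green (array([323.8,  69.3]), array([294,  68,  61,   4, 189], dtype=int32))
green (array([110. , 186.7]), array([104, 183,  12,   9,  82], dtype=int32))
green (array([431.7, 355.5]), array([428, 355,   9,   2,  15], dtype=int32))
top [272.1 229.3] [0.502 0.143 0.133] [0.514 0.151 0.054]
top [260.5 233.5] [0.492 0.178 0.133] [0.504 0.187 0.054]
side [252.9 188.8] [0.506 0.148 0.133] [0.571 0.257 0.054]
side [247.2 207.5] [0.447 0.084 0.133] [0.504 0.184 0.054]
```

View pics/w3.png

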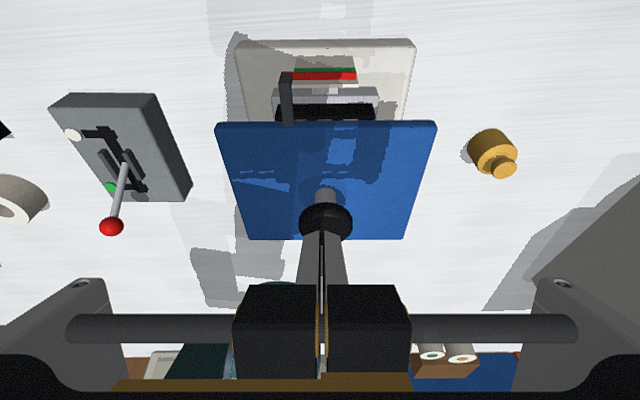

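```bash
python3 - <<'E'
from h import *
im=cv2.imread('pics/w3.png');cv2.imwrite('pics/w3c.png',cv2.resize(im[35:135,220:420],None,fx=4,fy=4,interpolation=0)[::-1,::-1])
q=dict(tool_pos=np.array([ 0.6205,-0.1579,0.2623]),ee_rot=[-3.136,.497,-.06]);c=cam('wrist',q)
print(im[60:90:1,335].tolist())
for z in(.125,.1265,.1235):print(z,onz(c,(325,75.7),z))
for v in(67.5,71.5,79.5):
  for x in(.645,.65,.655,.66):
    o,d=ray(c,(325,v));print(v,x,(o+d*(x-o[0])/d[0])[2].round(4))
E
```

```text
[[127, 134, 138], [125, 132, 138], [130, 136, 140], [128, 136, 141], [127, 134, 139], [124, 132, 137], [135, 140, 150], [89, 112, 90], [49, 99, 31], [49, 100, 27], [44, 90, 19], [32, 62, 49], [12, 27, 98], [23, 24, 131], [20, 27, 131], [22, 23, 129], [21, 27, 130], [20, 23, 129], [22, 21, 130], [54, 58, 132], [100, 104, 117], [107, 116, 112], [109, 114, 119], [100, 106, 109], [140, 150, 153], [152, 162, 170], [151, 159, 165], [169, 174, 175], [200, 196, 195], [205, 197, 197]]
0.125 [ 0.68358507 -0.16523896  0.125     ]
0.1265 [ 0.6841483  -0.16526172  0.1265    ]
0.1235 [ 0.68302184 -0.1652162   0.1235    ]
67.5 0.645 -0.0059
67.5 0.65 0.0085
67.5 0.655 0.0229
67.5 0.66 0.0372
71.5 0.645 0.0082
71.5 0.65 0.0221
71.5 0.655 0.0359
71.5 0.66 0.0497
79.5 0.645 0.0343
79.5 0.65 0.0471
79.5 0.655 0.06
79.5 0.66 0.0729
```

View pics/w3c.png

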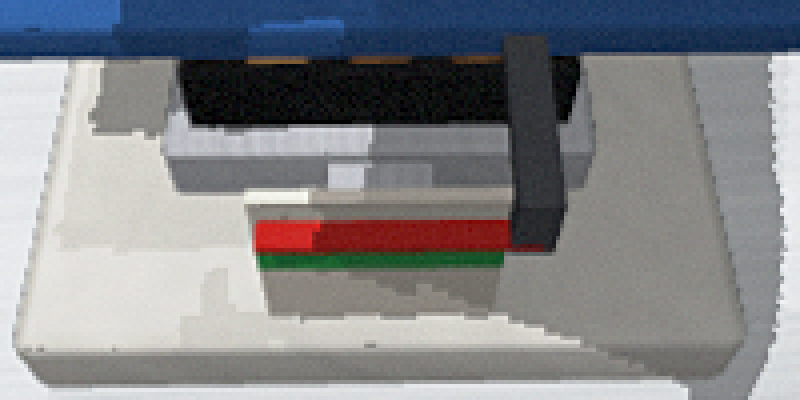

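```bash
python3 - <<'E'
from h import *
q=dict(tool_pos=np.array([ 0.6205,-0.1579,0.2623]),ee_rot=[-3.136,.497,-.06]);c=cam('wrist',q)
print('ptr rear top',onz(c,(325,79.4),.1265),'front bottom',onz(c,(325,71.6),.1235))
im=cv2.imread('pics/w3.png').astype(int)
for v in(68,69,70): print(v,'green cols',[ (u,int(im[v,u,1]-im[v,u,2])) for u in list(range(290,298))+list(range(351,359))])
for v in(73,75,77): print(v,'red cols',[ (u,int(im[v,u,2]-im[v,u,1])) for u in list(range(288,298))+list(range(352,362))])
o,d=ray(c,(325,67.2)); f=(c[1].T@d)[2]
for x in np.arange(.665,.69,.003):
    p=o+d*(x-o[0])/d[0]; dep=-(c[1].T@(p-o))[2]; print(x.round(3),'z low edge',p[2].round(4),'band mid',(p[2]+.007).round(4),'px width',(.06*276.94/dep).round(1))
E
```

```text
ptr rear top [ 0.68092788 -0.16509242  0.1265    ] front bottom [ 0.68656344 -0.16540239  0.1235    ]
68 green cols [(290, 4), (291, -2), (292, -2), (293, 0), (294, 25), (295, 37), (296, 32), (297, 33), (351, 70), (352, 64), (353, 70), (354, 64), (355, 23), (356, -6), (357, -1), (358, -1)]
69 green cols [(290, -2), (291, 0), (292, -3), (293, 0), (294, 55), (295, 60), (296, 65), (297, 60), (351, 69), (352, 74), (353, 72), (354, 72), (355, 22), (356, -6), (357, -2), (358, -1)]
70 green cols [(290, 0), (291, -2), (292, 0), (293, -1), (294, 69), (295, 70), (296, 64), (297, 64), (351, 79), (352, 85), (353, 83), (354, 95), (355, 42), (356, 10), (357, -1), (358, 0)]
73 red cols [(288, 50), (289, 53), (290, 31), (291, 45), (292, 100), (293, 104), (294, 109), (295, 117), (296, 108), (297, 111), (352, 167), (353, 165), (354, 171), (355, 161), (356, 75), (357, -12), (358, 0), (359, 3), (360, 2), (361, -1)]
75 red cols [(288, -6), (289, -7), (290, -6), (291, 8), (292, 68), (293, 110), (294, 103), (295, 106), (296, 105), (297, 107), (352, 163), (353, 166), (354, 168), (355, 160), (356, 55), (357, -10), (358, -2), (359, 1), (360, 2), (361, 3)]
77 red cols [(288, -3), (289, -7), (290, -2), (291, -1), (292, 63), (293, 114), (294, 103), (295, 101), (296, 105), (297, 106), (352, 169), (353, 164), (354, 173), (355, 156), (356, 56), (357, -9), (358, 0), (359, 0), (360, 1), (361, 0)]
0.665 z low edge 0.0507 band mid 0.0577 px width 53.1
0.668 z low edge 0.0593 band mid 0.0663 px width 54.5
0.671 z low edge 0.0679 band mid 0.0749 px width 56.0
0.674 z low edge 0.0766 band mid 0.0836 px width 57.6
0.677 z low edge 0.0852 band mid 0.0922 px width 59.3
0.68 z low edge 0.0939 band mid 0.1009 px width 61.1
0.683 z low edge 0.1025 band mid 0.1095 px width 63.0
0.686 z low edge 0.1112 band mid 0.1182 px width 65.0
0.689 z low edge 0.1198 band mid 0.1268 px width 67.2
```

Crop: the upright white scale faces +x. The red pointer sits just in front of it and partly hides the green band. Only the band's lower edge shows, at about row 67 of w3. The first estimate of band middle is about 0.10 m. I'll take a flatter view to refine it.

```bash
python3 - <<'E'
from h import *
go((.68,-.16,.19),(np.pi,.5,-.06))
E
```

```text
shift [86.8 -1.7 35.7] turn [-0.3 -0.3 -0. ]
```

Request:
move_arm:
  targets:
    - [[25, 0, 0], [0, 0, 0], -1]
    - [[50, 0, 0], [0, 0, 0], -1]
    - [[70, 0, 10], [0, 0, 0], -1]
    - [[87, 0, 20], [0, 0, 0], -1]
    - [[87, 0, 36], [0, 0, 0], -1]
    - [[87, 0, 36], [0, 0, 0], -1]
    - [[87, 0, 36], [0, 0, 0], -1]
    - [[87, 0, 36], [0, 0, 0], -1]

```text
time: 7.32
tool_pos: [0.68, -0.1632, 0.19]
ee_rot: [-3.137, 0.495, -0.063]
wrist_force: [-0.3, -0.2, 0.5]
width: 0.0002
```

```bash
python3 look.py w4.png; python3 - <<'E'
from h import *
im=cv2.imread('pics/w4.png');print(im[20:180:1,335].tolist()) if 0 else None
cv2.imwrite('pics/w4c.png',cv2.resize(im[20:170,240:420],None,fx=4,fy=4,interpolation=0))
E
```

```text
7.325 [ 0.68   -0.1632  0.19  ] [-3.137  0.495 -0.063] [-0.3 -0.2  0.5]
cam [ 0.8383236  -0.17470281  0.30758424]
red (array([321.3, 179. ]), array([278, 176,  78,   7, 428], dtype=int32))
red (array([111.1, 295.6]), array([107, 287,   9,  17,  78], dtype=int32))
green (array([321.8, 166. ]), array([290, 162,  65,   9, 562], dtype=int32))
green (array([105.1, 246.8]), array([ 99, 243,  12,   9,  77], dtype=int32))
top [272.2 229.5] [0.501 0.143 0.133] [0.513 0.151 0.054]
top [260.5 233.5] [0.492 0.178 0.133] [0.504 0.187 0.054]
side [253.1 189.2] [0.505 0.146 0.133] [0.57  0.255 0.054]
side [247.1 207.5] [0.447 0.084 0.133] [0.504 0.184 0.054]
```

View pics/w4c.png

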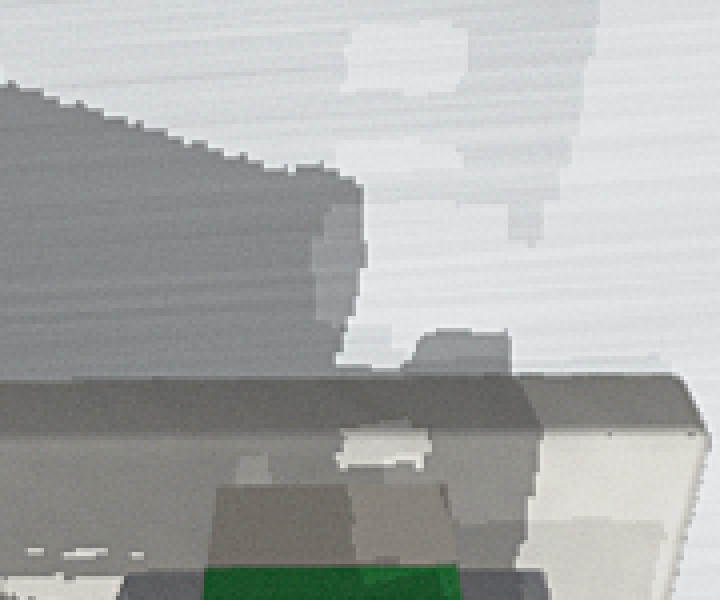

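```bash
python3 - <<'E'
from h import *
q=dict(tool_pos=np.array([.68,-.1632,.19]),ee_rot=[-3.137,.495,-.063]);c=cam('wrist',q)
im=cv2.imread('pics/w4.png').astype(int)
print([(v,im[v,335].tolist()) for v in range(158,195)])
for v in(164,167): print(v,[ (u,int(im[v,u,1]-im[v,u,2])) for u in list(range(287,295))+list(range(351,359))])
print('ptr rear top',onz(c,(330,182.7),.1265),'front bottom',onz(c,(330,175.5),.1235))
for x in(.676,.678,.68,.682,.684,.686):
    P=[]
    for v in(161.6,170.8):
        o,d=ray(c,(322,v));P.append(o+d*(x-o[0])/d[0])
    dep=-(c[1].T@(sum(P)/2-o))[2];print(x,P[0][2].round(4),P[1][2].round(4),'w',(.06*276.94/dep).round(1))
E
cd pics; python3 -c "
import cv2;im=cv2.imread('w4.png');cv2.imwrite('w4d.png',cv2.resize(im[130:230,240:420],None,fx=4,fy=4,interpolation=0))"
```

```text
[(158, [129, 134, 140]), (159, [111, 116, 123]), (160, [109, 109, 121]), (161, [78, 107, 76]), (162, [45, 100, 28]), (163, [50, 98, 34]), (164, [50, 97, 33]), (165, [44, 90, 30]), (166, [38, 79, 20]), (167, [41, 79, 27]), (168, [44, 83, 27]), (169, [36, 78, 18]), (170, [51, 91, 39]), (171, [95, 107, 104]), (172, [107, 111, 119]), (173, [104, 107, 111]), (174, [108, 116, 113]), (175, [67, 75, 116]), (176, [27, 27, 119]), (177, [14, 14, 127]), (178, [33, 34, 152]), (179, [36, 39, 201]), (180, [42, 47, 218]), (181, [34, 37, 213]), (182, [19, 25, 217]), (183, [115, 120, 162]), (184, [131, 141, 129]), (185, [127, 131, 136]), (186, [106, 112, 117]), (187, [97, 104, 108]), (188, [98, 103, 106]), (189, [138, 144, 150]), (190, [154, 164, 167]), (191, [110, 116, 118]), (192, [35, 42, 42]), (193, [8, 15, 11]), (194, [15, 20, 14])]
164 [(287, 4), (288, 0), (289, -3), (290, 0), (291, 49), (292, 62), (293, 52), (294, 54), (351, 63), (352, 63), (353, 70), (354, 44), (355, -9), (356, -1), (357, -1), (358, -1)]
167 [(287, 6), (288, -1), (289, -1), (290, 13), (291, 62), (292, 62), (293, 49), (294, 52), (351, 69), (352, 64), (353, 68), (354, 59), (355, 17), (356, -4), (357, -2), (358, 5)]
ptr rear top [ 0.68085312 -0.17131742  0.1265    ] front bottom [ 0.68640206 -0.17160702  0.1235    ]
0.676 0.0892 0.1035 w 62.8
0.678 0.0919 0.106 w 63.6
0.68 0.0946 0.1085 w 64.4
0.682 0.0973 0.111 w 65.2
0.684 0.1 0.1135 w 66.1
0.686 0.1026 0.116 w 67.0
```

View pics/w4d.png

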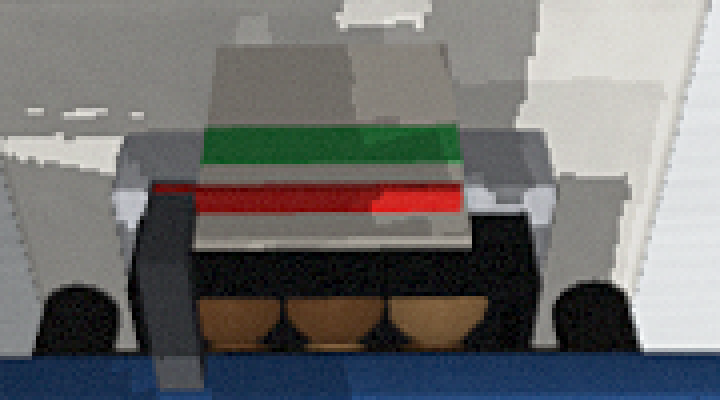

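Full view: the green band covers rows 161.5–170.8 and the pointer 175.5–183. The two views and the 60 mm band width agree: scale plane x ≈ 0.680 and band middle ≈ 0.1005 m. The pointer must go down about 24.5 mm, which puts the TCP at about 0.1805 m. Next I'll move above the knob.

```bash
python3 - <<'E'
from h import *
go((.56,-.157,.225),(np.pi,0,-.06))
E
```

```text
shift [-122.7    1.5   25.6] turn [-0.3 28.4 -0.2]
```

Request:
move_arm:
  targets:
    - [[-30, 0, 0], [0, 0, 0], -1]
    - [[-60, 0, 0], [0, 5, 0], -1]
    - [[-90, 1, 0], [0, 10, 0], -1]
    - [[-110, 1, 0], [0, 17, 0], -1]
    - [[-123, 1, 8], [0, 23, 0], -1]
    - [[-123, 1, 20], [0, 28.5, 0], -1]
    - [[-123, 1, 25], [0, 28.5, 0], -1]
    - [[-123, 1, 25], [0, 28.5, 0], -1]
    - [[-123, 1, 25], [0, 28.5, 0], -1]

```text
time: 8.6
tool_pos: [0.5612, -0.1567, 0.225]
ee_rot: [-3.137, 0.0, -0.065]
wrist_force: [-0.3, 0.4, 0.0]
width: 0.0005
```

```bash
cat > chk.py <<'E'
import sys
from h import *
o=status.get_obs();print(o['time'],o['tool_pos'].round(4),o['ee_rot'].round(3),o['wrist_force'].round(1))
im=snap('side','side'+sys.argv[1])
h=cv2.cvtColor(im,cv2.COLOR_RGB2HSV);m=cv2.inRange(h,*COL['blue']);m[:190]=0;m[280:]=0
ct=cv2.convexHull(max(cv2.findContours(m,0,2)[0],key=cv2.contourArea))[:,0]
L,B,Rr=ct[ct[:,0].argmin()],ct[ct[:,1].argmax()],ct[ct[:,0].argmax()];print('plate L,B,R',L,B,Rr)
c=cam('side')
for z in(.153,.1285): print(z,[proj(c,[x,y,z]).round(1).tolist() for x,y in((.481,-.048),(.471,-.254),(.639,-.27))])
E
python3 chk.py a.png
```

```text
8.6 [ 0.5612 -0.1567  0.225 ] [-3.137  0.    -0.065] [-0.3  0.4  0. ]
plate L,B,R [312 213] [358 271] [408 241]
0.153 [[290.2, 220.1], [349.4, 269.7], [410.0, 239.6]]
0.1285 [[290.4, 228.6], [348.7, 278.7], [408.5, 248.2]]
```

Request:
move_arm:
  targets:
    - [[0, 0, 6], [0, 0, 0], -1]
    - [[0, 0, 12], [0, 0, 0], -1]
    - [[0, 0, 17], [0, 0, 0], -1]
    - [[0, 0, 20], [0, 0, 0], -1]
    - [[0, 0, 23], [0, 0, 0], -1]
    - [[0, 0, 25], [0, 0, 0], -1]
    - [[0, 0, 25], [0, 0, 0], -1]
    - [[0, 0, 25], [0, 0, 0], -1]

```text
time: 9.65
tool_pos: [0.5598, -0.1563, 0.2007]
ee_rot: [-3.137, -0.0, -0.065]
wrist_force: [-2.9, 1.6, 5.8]
width: 0.0002
```

```bash
python3 chk.py b.png
```

```text
9.65 [ 0.5598 -0.1563  0.2007] [-3.137 -0.    -0.065] [-2.9  1.6  5.8]
plate L,B,R [311 232] [352 276] [408 242]
0.153 [[290.2, 220.1], [349.4, 269.7], [410.0, 239.6]]
0.1285 [[290.4, 228.6], [348.7, 278.7], [408.5, 248.2]]
```

Request:
move_arm:
  targets:
    - [[0, 0, 3], [0, 0, 0], -1]
    - [[0, 0, 6], [0, 0, 0], -1]
    - [[0, 0, 9], [0, 0, 0], -1]
    - [[0, 0, 12], [0, 0, 0], -1]
    - [[0, 0, 15], [0, 0, 0], -1]
    - [[0, 0, 17], [0, 0, 0], -1]
    - [[0, 0, 19], [0, 0, 0], -1]
    - [[0, 0, 20], [0, 0, 0], -1]
    - [[0, 0, 20], [0, 0, 0], -1]
    - [[0, 0, 20], [0, 0, 0], -1]
    - [[0, 0, 20], [0, 0, 0], -1]

```text
time: 11.08
tool_pos: [0.5599, -0.1563, 0.1824]
ee_rot: [-3.138, -0.002, -0.065]
wrist_force: [-3.6, 1.5, 9.6]
width: 0.0005
```

```bash
python3 chk.py c.png; python3 look.py w5.png; cd pics; python3 -c "
import cv2;im=cv2.imread('w5.png');s=cv2.imread('sidec.png')[140:300,220:440]
cv2.imwrite('m.png',cv2.vconcat([cv2.resize(im[0:120,180:480],(750,300),interpolation=0),cv2.resize(s,(750,300))]))"
```

```text
11.075 [ 0.5599 -0.1563  0.1824] [-3.138e+00 -2.000e-03 -6.500e-02] [-3.6  1.5  9.6]
plate L,B,R [309 236] [356 279] [406 247]
0.153 [[290.2, 220.1], [349.4, 269.7], [410.0, 239.6]]
0.1285 [[290.4, 228.6], [348.7, 278.7], [408.5, 248.2]]
11.125 [ 0.5599 -0.1563  0.1824] [-3.138e+00 -2.000e-03 -6.500e-02] [-2.8 -0.   9.3]
cam [ 0.6430145  -0.16299961  0.36123608]
red (array([319.3,  68. ]), array([287,  67,  67,   3, 177], dtype=int32))
red (array([ 13.2, 295.7]), array([  0, 282,  32,  28, 674], dtype=int32))
green (array([ 42.1, 251.1]), array([ 40, 248,   6,   8,  17], dtype=int32))
green (array([ 53.9, 258.4]), array([ 49, 254,   9,   9,  37], dtype=int32))
top [272.1 229.4] [0.501 0.143 0.133] [0.514 0.151 0.054]
top [260.5 233.5] [0.492 0.178 0.133] [0.504 0.187 0.054]
side [252.7 188.8] [0.506 0.148 0.133] [0.57  0.257 0.054]
side [247.  207.4] [0.447 0.084 0.133] [0.504 0.185 0.054]
```

View pics/m.png

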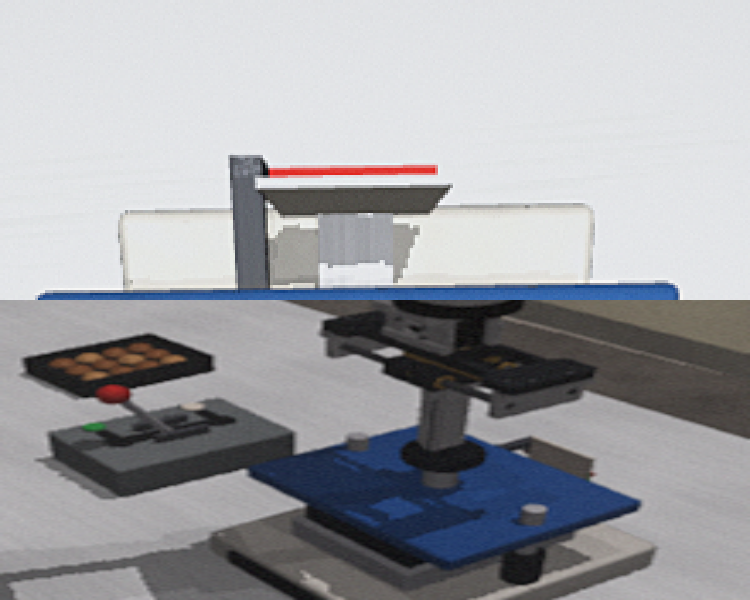

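Request:
move_arm:
  targets:
    - [[0, 0, 1], [0, 0, 0], -1]
    - [[0, 0, 1.5], [0, 0, 0], -1]
    - [[0, 0, 1.5], [0, 0, 0], -1]
    - [[0, 0, 1.5], [0, 0, 0], -1]
    - [[0, 0, 1.5], [0, 0, 0], -1]
    - [[0, 0, 1.5], [0, 0, 0], -1]
    - [[0, 0, 1.5], [0, 0, 0], -1]
    - [[0, 0, 1.5], [0, 0, 0], -1]
    - [[0, 0, 1.5], [0, 0, 0], -1]

```text
time: 12.4
tool_pos: [0.5598, -0.1563, 0.181]
ee_rot: [-3.138, -0.002, -0.065]
wrist_force: [-4.5, 1.5, 9.4]
width: 0.0003
```

```bash
python3 chk.py d.png; python3 - <<'E'
from h import *
o=status.get_obs();c=cam('wrist',o);im=viewer.snapshot('wrist')
b=[b for b in blobs(im,*COL['red'],15) if b[0][1]<120][0];print(b)
for x in(.682,.684,.686):
    oo,d=ray(c,b[0]);print('pointer z at x',x,(oo+d*(x-oo[0])/d[0])[2].round(4))
print('width-based depth',.066*276.94/67)
E
```

```text
12.4 [ 0.5598 -0.1563  0.181 ] [-3.138e+00 -2.000e-03 -6.500e-02] [-4.5  1.5  9.4]
plate L,B,R [305 225] [357 279] [406 251]
0.153 [[290.2, 220.1], [349.4, 269.7], [410.0, 239.6]]
0.1285 [[290.4, 228.6], [348.7, 278.7], [408.5, 248.2]]
(array([318.3,  67.9]), array([287,  67,  67,   3, 158], dtype=int32))
pointer z at x 0.682 0.1225
pointer z at x 0.684 0.1103
pointer z at x 0.686 0.0981
width-based depth 0.2728065671641791
```

```bash
python3 -c "
from h import *
print(order.close_job()); o=status.get_obs(); print(o['time'],o['tool_pos'],o['wrist_force'])"
```

```text
the job is handed in; nothing more can be done
None
the job is handed in; nothing more can be done
```

I threw the lever into the green-tag notch and pressed the knob down about 24 mm with the shut fingers. I handed the job in at about 12.4 s with the arm still holding the press; no verdict was reported.

**Lever:** the last top view put the ball at x ≈ 0.501 m and the green tag at 0.504 m, so it is well within the 12 mm limit. The side camera agreed to about 2 mm.

**Press:** the fingertips were at 0.181 m, which puts the pointer at about 0.101 m. I measured the band's middle at about 0.1005 m from two wrist-camera views, good to about 2–3 mm. The fingers pushed with about 9.4 N. That matches the spring to within about 1 N, so the depth could be up to 3 mm less than the pose says.

**Not directly confirmed:**
- **Pointer in the band:** from the pressing pose the camera looks too steeply to see the two side by side, so this rests on the arm's pose and the earlier band measurement. The wrist view of the pointer while pressing fits but is weak, giving 0.098–0.110 m for a plausible range of pointer distance.
- **Side view of the plate:** its corner pixels were noisy. Two of the three tracked corners moved by about what a 24 mm drop should give; the third was not usable.
- **Tray, roll and weight:** I did not measure these again at the end. The arm went nowhere near them, except for passing well above the roll at the start.

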